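# Set the roller stand's brake lever to its second stop and start the run

### The arm

A 6-joint arm with a two-finger parallel gripper is mounted at the origin on the work surface. World frame = base frame: x ahead of the robot, y to its left, z up, the work surface at z = 0. Lengths are in m, angles in degrees, forces in N, time in s.
With the tool pointing down it reaches from about 0.375 to 0.75 m from the base axis. Payload 9 kg.
Tool frame: the origin (TCP) lies where the fingers leave the gripper's body, on its centre line; the fingertips stand 73 mm ahead of it and the grasp point (between the pads) lies 54 mm ahead of it (robot.tip_reach is the distance from the TCP to the fingertips, in m); z points along the fingers, y is the line along which they close (so a half turn about z gives the same grasp; the last joint's range is limited). The gripper opens to 85 mm and grips with 20 to 120 N. Pads are 22 mm wide; open, the fingers measure 114 mm over their backs; the gripper's body (76 mm by 85 mm) begins 54 mm behind the grasp point. The pads swing forward as they close: fully open they stand 13 mm farther back than shut.
Start: joints at [-85.755, 5.964, 5.575, 89.605, 0, 77.527], TCP at [0.173, -0.575, 0.304] pointing down, gripper open.
Joint ranges: [-171.21, 171.21], [-48.23, 106.86], [-62.78, 66.21], [-105.2, 120.99], [-86.42, 89.51], [-180, 180]. Speed limits (degrees/s): [127.2, 127.2, 147.25, 180, 180, 180].

### API

Orientations are given as [roll, pitch, yaw] about the fixed x, y, z axes, in that order (R = Rz(yaw) Ry(pitch) Rx(roll)).
In Python, from plant import robot gives the robot as it stands. Calls block until the motion is done:
- robot.move_pose(position, orientation): joint-space move of the TCP to a pose.
- robot.line_to(position, vel=0.15, rotation=None, guard=None): straight line of the TCP; rotation=None keeps the orientation; vel is the mean speed in m/s. With guard (N) it stops when the force on the tool has changed by that much, and returns True; else False.
- robot.goto_joints(angles): joint-space move.
- robot.set_gripper(opening): finger opening in m; the grip force is fixed at half the most; returns when the fingers have stopped.
- robot.pause(seconds).
- robot.ik(position, orientation): joint angles nearest the present ones, or None.
- robot.observe(): the state.
- robot.grab_frame(name): name is "scene" or "top" or "wrist"; returns the picture (480x640x3 uint8, blue, green, red); there is no depth.
- robot.get_calibration(name): a dict with "vertical_fov" (degrees; the focal length in pixels is half the picture's height over the tangent of half this angle, whatever the lens; pixels are square), "cx", "cy" (the principal point, pixels), "rvec" (rotation vector, rad) and "tvec" (3), from world to camera coordinates, as OpenCV has them. Camera axes: x right, y down, z forward; pixel columns grow to the right and rows downward; lengths in m; the calibration is good to about 2 mm. The wrist camera is an equidistant fisheye: a pixel r from the principal point sees the ray r / f radians off the axis. A picture is of the moment at which its call begins: read the wrist's pose just before it. get_calibration takes no time and is no camera call; for the wrist camera it gives the pose at the moment of the call.
A pose or a line that the arm cannot do raises robot.IKError and nothing moves.
- robot.job_done(): hands the job in; it is judged then, once.
The state is a dict: "time": time; "q": joint angles; "qvel": joint speeds; "joint_torque": joint torques, N m; "tool_pos": TCP position; "tcp_rot": TCP orientation; "ft_force": force on the tool from outside, world axes, zero at the start; "torque": the same for the moment, N m; "gripper_width": finger opening in m; "gripper_force": force on a finger pad.
Only numpy, scipy, OpenCV 4.12 (cv2) and the standard library are available. Lean on these libraries where they do the work, as an engineer would, in place of code of your own. Each camera call takes 0.05 s, during which the arm holds its last target. There are 200 camera calls.

### The job

On the bicycle roller stand's console, push the brake lever (the one with the T-shaped handle) away from the robot, past its first notch and fully home at the second stop. Then press the start button all the way down and let it come back up. Only push with the fingers, grasp nothing, and leave the ball-knobbed lever and the loose parts around the console as they are.

Things in the scene. Friction and masses are not known exactly. Their poses are not given: they have to be found in the camera images.
- console: Flat aluminium mounting plate fixed to the bench, 270 (x) x 330 (y) x 8 mm; origin at the centre of its underside, on the bench. Its x axis points away from the robot (turned by up to 0.4 rad either way), z up. Three grey units of 240 (x) x 86 (y) x 77 mm stand side by side on it, 105 mm apart along its y, in any order, all with the plate's axes: brake lever, clamp lever, start button. Unit tops are 85 mm above the bench.
- brake_unit: The grey unit of the brake lever, fixed; 240 x 86 x 77 mm, origin at the centre of its underside (8 mm above the bench), axes as the console's. The lever rises from a slot along x in its top, with three notches in the slot's edge: none, one and two raised ribs beside them. The lever's pivot line runs along y, 12 mm above the origin.
- brake_lever (a joint): Angle of the brake lever in rad; grows as the handle swings to the unit's +x. 0: rest stop, leaning 0.30 towards the robot (start). 0.30: upright in the first notch (detent). 0.60: second stop (hard), leaning 0.30 away. Leaving rest or notch takes up to 8 N at the handle (near 0.06, 0.38); short of the humps at 0.13 and 0.46 it falls back, beyond them it swings on by itself and stays.
- brake_lever_grip (a point): Centre of the T handle of the brake lever: a black bar of 22 mm diameter, 60 mm long along the unit's y, across the top of a steel rod of 12 mm diameter. 165 mm from the pivot line; about 178 mm above the bench at both ends of the swing, 185 mm when upright; it moves 97 mm along the unit's x in all.
- clamp_lever (a joint): Angle of the clamp lever in rad, same swing as the brake lever (0 to 0.60, 0.30 upright), no notches, stiff friction, starts anywhere from 0.08 to 0.52. Leave it.
- clamp_lever_grip (a point): Centre of the clamp lever's black ball knob, 38 mm diameter, 165 mm from its pivot; 178 to 185 mm above the bench. Not to be moved.
- start_button (a joint): Travel of the start button in m: 0 up, 0.006 fully down. It is sprung: fully down takes about 5 N, and it comes back up by itself.
- start_button_top (a point): Centre of the top face of the start button, a black round cap of 32 mm diameter on a round pod (54 mm diameter, 60 mm tall) in the middle of its unit; pressed straight down. The cap's top is the highest point of that unit.
- oil_can: Loose bystander: closed can standing upright, 56 mm diameter, 140 mm tall; origin at the centre of its underside.
- hub: Loose bystander: aluminium wheel hub standing on its flange, 48 mm diameter, 72 mm tall; origin at the centre of its underside.
- sprocket: Loose bystander: dark steel sprocket lying flat, 84 mm over the teeth, 6 mm thick; origin at the centre of its underside.
- wrench: Loose bystander: steel wrench lying on the bench, 170 mm long; origin under its middle.

How it is judged (in metres and radians):
On the way, in this order (a step that is already met when the one before it is completed fails the run):
1. brake lever past the first notch and at the second stop (value of joint brake_lever above 0.56 rad), for 0.2 s.
2. start button pressed down with the brake lever at the second stop (value of joint start_button above 0.0045 m and value of joint brake_lever above 0.55 rad), for 0.05 s.
At the end, for the whole second after the job is handed in: The brake lever rests within 0.04 rad of its second stop (joint above 0.56), the start button has come back up (under 1.5 mm), the clamp lever's knob is within 12 mm and each loose part within 15 mm of where it was (value of joint brake_lever above 0.56 rad and value of joint start_button below 0.0015 m and distance of clamp_lever_grip from where it was at the start of the episode below 0.012 m and distance of each of oil_can, hub, sprocket, wrench from where it was at the start of the episode below 0.015 m); the robot touches nothing.
It fails at once if start button pressed before the brake lever is at its second stop (value of joint start_button above 0.003 m and value of joint brake_lever below 0.54 rad).
It fails at once if the clamp lever was moved (distance of clamp_lever_grip from where it was at the start of the episode above 0.015 m).
It fails at once if a loose part was moved, lifted or carried (distance of any of oil_can, hub, sprocket, wrench from where it was at the start of the episode above 0.02 m).
It also fails if it takes over 40 s, if anything falls off the work surface, if the arm or the gripper's body presses on something with over 40 N, if the wrist force passes 120 N, or if a joint passes its speed limit or range.

## Working session

There is one attempt and no reset: what is moved stays moved. The work goes in short steps, each a Python script; the robot and the scene stay as the last script left them, time stands still between calls to the robot, and variables do not carry over. Pictures are saved under pics/ and viewed, at most 10 in all, crops included, and the job is handed in when it is done.

```bash
mkdir -p pics; python3 - <<'E'
from plant import robot
import cv2
for n in("scene","top"):
    cv2.imwrite(f"pics/{n}0.png",robot.grab_frame(n)); print(n,robot.get_calibration(n))
E
```

```text
scene {'vertical_fov': 56.46819192490093, 'cx': 315.8823530688352, 'cy': 236.44234518395473, 'rvec': array([ 2.00904257,  0.78661566, -0.41686416]), 'tvec': array([-0.44508623, -0.08732623,  1.29475652])}
top {'vertical_fov': 56.92809682762166, 'cx': 318.9467642897465, 'cy': 234.15731479276468, 'rvec': array([ 2.09022754, -2.13128843,  0.16627764]), 'tvec': array([0.04416101, 0.60330303, 0.79788291])}
```

View pics/scene0.png

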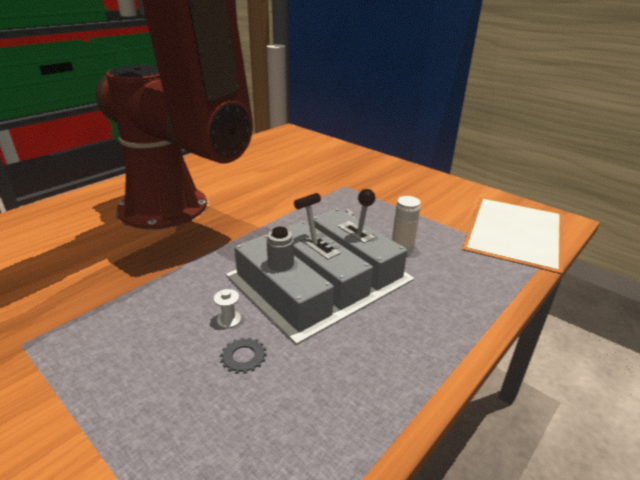

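View pics/top0.png

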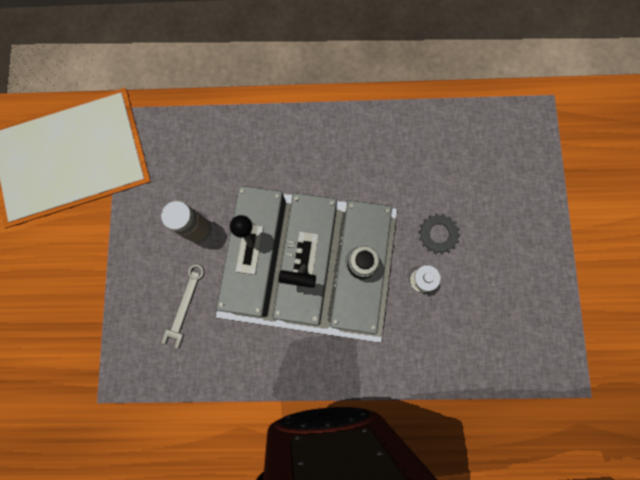

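The top view shows the brake handle at (298,279), the clamp knob at (241,226) and the button at (365,260). In the scene view they are at (308,200), (367,197) and (280,232). The brake unit is in the middle.

```bash
cat >h.py <<'E'
import numpy as np,cv2
from plant import robot
def cam(n):
    c=robot.get_calibration(n);f=240/np.tan(np.radians(c["vertical_fov"]/2))
    R=cv2.Rodrigues(np.array(c["rvec"]))[0]
    K=np.array([[f,0,c["cx"]],[0,f,c["cy"]],[0,0,1]])
    return K,R,np.array(c["tvec"])
def plane(n,p,z):
    K,R,t=cam(n);C=-R.T@t;d=R.T@np.linalg.solve(K,[*p,1]);return C+d*(z-C[2])/d[2]
def tri(p,q):
    P=[K@np.c_[R,t] for K,R,t in(cam("scene"),cam("top"))]
    X=cv2.triangulatePoints(*P,np.array(p,float),np.array(q,float));return X[:3,0]/X[3,0]
def blob(img,x,y,w,thr=45):
    m=np.zeros(img.shape[:2],np.uint8);s=np.s_[y-w:y+w,x-w:x+w]
    m[s]=(img[s].max(2)<thr)*255
    n,l,st,c=cv2.connectedComponentsWithStats(m)
    i=1+np.argmax(st[1:,4]);return c[i],st[i]
E
python3 - <<'E'
from h import *
s,t=cv2.imread("pics/scene0.png"),cv2.imread("pics/top0.png")
for k,a,b,w in(("handle",(308,200),(298,279),20),("knob",(367,197),(241,226),14),("button",(280,232),(365,260),14)):
    p,sp=blob(s,*a,w);q,sq=blob(t,*b,w);print(k,p,sp,q,sq,tri(p,q).round(4))
# plate corners
A,B,C=[plane("top",p,.008) for p in((217,317),(381,340),(397,208))]
for u,v in((B,A),(C,B)):
    d=(v-u);print(np.linalg.norm(d),np.degrees(np.arctan2(d[1],d[0])))
print(A,B,C)
print([plane("top",(298,279),.178),plane("top",(365,260),.155)])
v=np.hstack([cv2.resize(s[170:300,220:400],None,fx=2.2,fy=2.2),cv2.resize(t[180:310,210:390],None,fx=2.2,fy=2.2)]);cv2.imwrite("pics/c.png",v);
E
```

```text
handle [306.31147541 202.7704918 ] [296 198  23  10  61] [298.20363636 276.38909091] [279 259  37  29 550] [0.5124 0.0642 0.1736]
knob [365.67592593 199.26851852] [360 193  14  13 108] [241.7535545  227.33175355] [230 216  25  24 422] [0.5971 0.1588 0.1767]
button [278.82142857 233.23214286] [273 228  14   9  56] [365.06  259.145] [357 251  16  18 200] [ 0.5412 -0.0462  0.1585]
0.32656477101829456 81.29984920948164
0.267098181286465 170.53008209508923
[0.45028026 0.2391899  0.008     ] [ 0.40088295 -0.08361725  0.008     ] [ 0.66434115 -0.12756284  0.008     ]
[array([0.50790907, 0.06435332, 0.178     ]), array([ 0.5396235 , -0.04697277,  0.155     ])]
```

View pics/c.png

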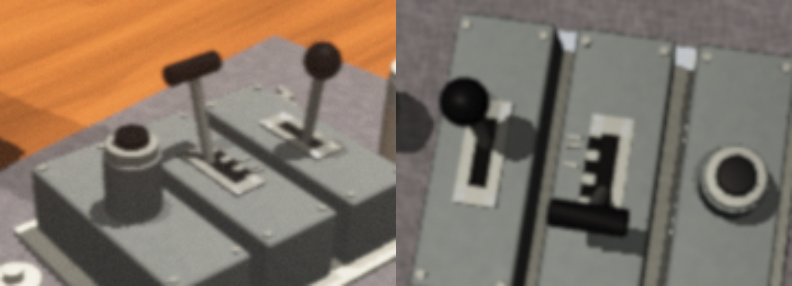

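```bash
cat >>h.py <<'E'
yaw=-9.1; ux=np.array([np.cos(np.radians(yaw)),np.sin(np.radians(yaw)),0]); c0=np.array([.557,.056,0])
ori=[180,0,yaw]
def at(d,tip): return c0+ux*d+[0,0,tip+robot.tip_reach]
def st(): o=robot.observe();print(round(o["time"],2),o["tool_pos"],o["ft_force"],o["gripper_width"])
E
python3 - <<'E'
from h import *
robot.set_gripper(0.0)
robot.move_pose(at(-.112,.235),ori);st()
print(robot.line_to(at(-.112,.166),vel=.15,guard=10));st()
print(robot.line_to(at(.010,.168),vel=.1,guard=25));st()
print(robot.line_to(at(.040,.166),vel=.04,guard=20));st()
robot.pause(.3)
cv2.imwrite("pics/t1.png",robot.grab_frame("top"));cv2.imwrite("pics/s1.png",robot.grab_frame("scene"))
v=[cv2.imread("pics/%s1.png"%k) for k in "st"]
cv2.imwrite("pics/d.png",np.hstack([cv2.resize(v[0][130:310,220:420],None,fx=1.9,fy=1.9),cv2.resize(v[1][150:330,210:410],None,fx=1.9,fy=1.9)]))
E
```

```text
4.57 [0.44648628 0.07351238 0.3075808 ] [ 0.81694406 -0.58517511 -0.7972239 ] -0.00035132702849995816
False
5.17 [0.44653705 0.07366975 0.23928078] [ 0.10324355  0.13696312 -0.63367537] -5.375454260059532e-05
False
6.54 [0.56683372 0.05447753 0.24090582] [-0.3132464   0.03471866 -0.77734691] -5.5226233806752824e-05
True
7.07 [0.58389852 0.05173692 0.23856298] [-4.21655676  0.7204516   3.81107243] 0.0005631990267641068
```

View pics/d.png

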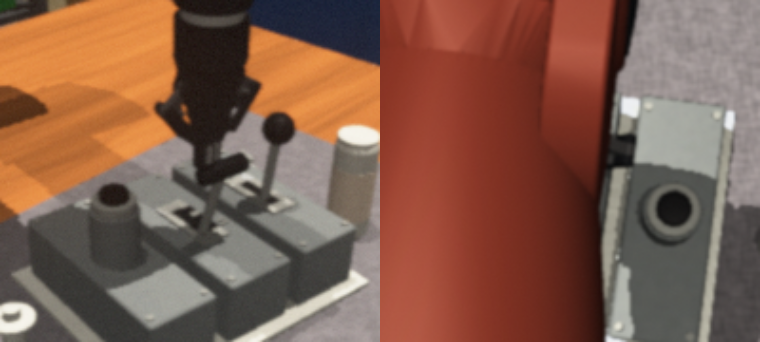

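The lever hit its stop at the predicted place: guard at +27 mm, and the scene crop shows it leaning away. Next I'll back off, rise, and check the handle against its predicted pixel before pressing.

```bash
python3 - <<'E'
from h import *
robot.line_to(at(-.03,.166),vel=.12);robot.line_to(at(-.03,.235),vel=.15)
uy=np.array([-ux[1],ux[0],0]);b=c0-.105*uy; print(b); up=[0,0,robot.tip_reach]
robot.line_to(b+up+[0,0,.22],vel=.15);st()
s=robot.grab_frame("scene");K,R,t=cam("scene")
for d in(0,.0488):
    p=K@(R@(c0+ux*d+[0,0,.178 if d else .185])+t);print("pred",d,p[:2]/p[2])
print(blob(s,*(p[:2]/p[2]).astype(int),16))
cv2.imwrite("pics/s2.png",cv2.resize(s[130:310,220:460],None,fx=2.5,fy=2.5))
E
```

```text
[ 0.5403934  -0.04767845  0.        ]Traceback (most recent call last):
  File "<stdin>", line 4, in <module>
plant.IKError: the arm cannot follow that straight line within its joint ranges
```

```bash
python3 - <<'E'
from h import *
st();print(np.round(robot.observe()["q"],1))
uy=np.array([-ux[1],ux[0],0]);b=c0-.105*uy+[0,0,robot.tip_reach]
for y in(yaw,yaw+180,yaw+90,yaw-90):
    for z in(.22,.14):
        q=robot.ik(b+[0,0,z],[180,0,y]);print(y,z,None if q is None else np.round(q,1))
E
```

```text
8.7 [0.52756529 0.06065747 0.30681582] [ 0.84511213  1.13869252 -0.14326217] 7.048913251839302e-05
[  -7.6   -5.7   -5.8   90.2    0.  -178.5]
-9.1 0.22 [-18.9  -4.2  -5.9  88.3   0.  170.2]
-9.1 0.14 [-18.9  -4.  -13.9  80.    0.  170.2]
170.9 0.22 [-18.9  -4.2  -5.9  88.3   0.   -9.8]
170.9 0.14 [-18.9  -4.  -13.9  80.    0.   -9.8]
80.9 0.22 [-18.9  -4.2  -5.9  88.3   0.   80.2]
80.9 0.14 [-18.9  -4.  -13.9  80.    0.   80.2]
-99.1 0.22 [-18.9  -4.2  -5.9  88.3   0.  -99.8]
-99.1 0.14 [-18.9  -4.  -13.9  80.    0.  -99.8]
```

Joint 6 would have to wrap past its range, so I'll use yaw −99.1 for the button and turn with a joint move. The tip is above everything here.

```bash
python3 - <<'E'
from h import *
uy=np.array([-ux[1],ux[0],0]);b=c0-.105*uy+[0,0,robot.tip_reach]
robot.move_pose(b+[0,0,.23],[180,0,yaw-90]);st()
s=robot.grab_frame("scene");K,R,t=cam("scene")
for d in(0,.0488):
    p=K@(R@(c0+ux*d+[0,0,.178 if d else .185])+t);print("pred",d,p[:2]/p[2])
print(blob(s,*(p[:2]/p[2]).astype(int),16))
cv2.imwrite("pics/s2.png",cv2.resize(s[130:310,220:460],None,fx=2.5,fy=2.5))
E
```

```text
9.94 [ 0.54021642 -0.04740216  0.30205298] [-0.0278099   0.61073456  0.79521794] 3.301593487927076e-05
pred 0 [319.43912977 206.18754275]
pred 0.0488 [334.80627398 218.54731143]
(array([335.25675676, 220.58783784]), array([324, 214,  26,  13, 148], dtype=int32))
```

View pics/s2.png

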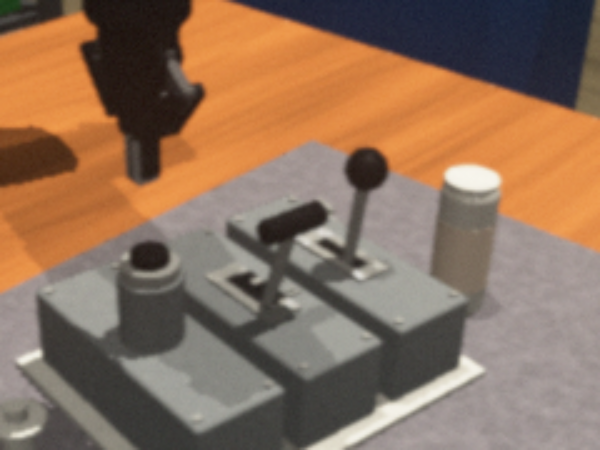

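The handle is at (335,221), against (335,219) predicted for the second stop, and the ball lever hasn't moved. Now pressing the button.

```bash
python3 - <<'E'
from h import *
uy=np.array([-ux[1],ux[0],0]);b=c0-.105*uy+[0,0,robot.tip_reach]
robot.line_to(b+[0,0,.172],vel=.15)
print(robot.line_to(b+[0,0,.154],vel=.02,guard=2.5));st()
print(robot.line_to(b+[0,0,.135],vel=.015,guard=14));st()
robot.pause(.3);st()
E
```

```text
True
11.07 [ 0.5407342  -0.047822    0.23556664] [1.0417086  0.163633   4.03348004] 9.589793863654056e-05
True
11.67 [ 0.54074081 -0.04778941  0.23366463] [-1.52574285 -0.07965028  4.1948166 ] -0.0001748324570310167
11.97 [ 0.54073289 -0.04780221  0.23365285] [-1.90717933  0.18601859  5.54114978] 9.642566335797754e-05
```

```bash
python3 - <<'E'
from h import *
p=np.array(robot.observe()["tool_pos"])
for g in (14,25):
    print(robot.line_to(p-[0,0,.012],vel=.01,guard=g));o=robot.observe();print(o["time"],o["tool_pos"][2]-robot.tip_reach,o["ft_force"][2])
robot.pause(.3);st()
E
```

```text
True
12.4 0.16108877658309678 5.192116419673201
True
12.925 0.16103570246182358 7.065147764638306
13.22 [ 0.54061137 -0.04771067  0.23361501] [-2.61850369  0.46076326  8.12993203] 6.356183360908477e-05
```

It stopped firmly at tip z ≈ 0.161. I'll check the travel while releasing, from force against height.

```bash
python3 - <<'E'
from h import *
p=np.array(robot.observe()["tool_pos"])
for k in range(1,10):
    robot.line_to(p+[0,0,.001*k],vel=.02);robot.pause(.1);o=robot.observe();print(k,round(o["tool_pos"][2]-robot.tip_reach,4),np.round(o["ft_force"],1))
E
```

```text
1 0.1619 [-1.1  0.2  4.4]
2 0.1629 [-1.2 -0.   3.2]
3 0.1639 [-1.2  0.8  2.7]
4 0.1649 [-1.2 -0.5  2.4]
5 0.1659 [ 0.1 -0.4  1.9]
6 0.167 [-0.3  0.   2.1]
7 0.1679 [-0.3 -0.2  0.2]
8 0.169 [ 0.1 -0.5 -0.5]
9 0.17 [-0.6  0.2 -0.5]
```

The cap followed the finger from 0.161 to 0.167, so the full 6 mm was pressed and it has come back up. I'll retract, take one last check, and hand in.

```bash
python3 - <<'E'
from h import *
p=np.array(robot.observe()["tool_pos"]);robot.line_to(p+[0,0,.07],vel=.12);robot.pause(.3)
s=robot.grab_frame("scene");a=cv2.imread("pics/scene0.png")
print(blob(s,335,219,16)[0],blob(s,367,197,14)[0],blob(a,367,197,14)[0]);st()
print(robot.job_done())
E
```

```text
[335.47945205 220.6369863 ] [365.38888889 199.76666667] [365.67592593 199.26851852]
17.46 [ 0.54047771 -0.04766656  0.31219012] [-0.69194558  0.05413809  0.08856662] -0.0001748952154060642
the job is handed in; nothing more can be done
None
```

The job is handed in, but no verdict came back: the brake lever is at its second stop, the start button was pressed its full 6 mm and came back up, the clamp lever hasn't moved, and I didn't re-measure the loose parts.

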